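Mix the settled varnish and hold the inspection shutter open

TASK

Turn the closed amber bottle upside down in the air to stir up what has settled, then stand it upright in the rubber ring of the inspection stand, setting it down gently and letting go of it. After that, pull the stand's spring-loaded shutter by its wooden post sideways until the post is level with the mark clip on the rail, and keep it there: finish while still holding it, because the spring closes it if you let go. Leave the other things on the bench where they are.

Things in the scene. Friction and masses are not known exactly. Their poses are not given: they have to be found in the camera images.
- bottle_mid (a point): centre (half-way up) of the closed amber glass bottle, which starts upright, loose, on the bench: round, 54 mm across up to 88 mm height, then a shoulder to a black screw cap 29 mm across, 125 mm high over all; about 0.2 to 0.4 kg. This point is on its axis 62.5 mm above its underside; its z axis points to the cap
- bottle: the same bottle, origin at the centre of its underside, z to the cap
- seat (a point): centre of the round bottle seat of the fixed inspection stand, on the seat's floor = top of the plywood base board, 12 mm above the bench. The bottle stands on it inside a rubber ring (64 mm inside, 82 mm outside, 6 mm high). Axes are the stand's: z up, y along the slide, in the shutter's opening direction, x from the seat to the lamp
- stand: the inspection stand, origin on the bench below the seat's centre, axes as at the seat. Its board spans x -50 to 130, y -80 to 260 mm. A grey lamp housing, 100 mm wide and 120 mm high above the bench, stands at x 92 to 122 mm, and the shut shutter blade, 70 mm wide, 121 mm high, at x 77 to 81 mm, both centred at y = 0
- handle (a point): grip point in the shutter's upright wooden post, which is 22 mm (stand's x) by 16 mm (stand's y, along the slide); its flat top is 22 mm above this point. Shut, it is at x = 77, y = 120 mm from the seat; it moves with the shutter. At this height nothing is within 60 mm of it along y; the carriage and rail are 58 mm and more below. Axes as the stand's
- mark (a point): top of the mark clip, a dark upright steel plate 4 mm thick and 36 mm long (across the slide) at the front of the slide rail, 42 mm above the bench; axes as the stand's. The shutter is at the mark when the post's centre is level with this plate along y (50 to 85 mm from shut). The clip's position along the rail differs from time to time
- shutter (a joint): travel of the spring shutter, m: 0 shut, growing as the post is pulled along the stand's +y, end stop at 0.11. The spring pulls it shut with 3 N when shut, growing by 60 N per m (about 6 to 8 N at the mark); with nothing holding it, it slides back to 0
- tin: a low round metal wax tin, 75 mm across and 44 mm high; loose, on the bench, not part of the work; origin under its centre
- sander: a wooden sanding block with a cork sole, 70 x 115 x 34 mm; loose, on the bench, not part of the work; origin under its centre
- offcut: an offcut of pale wood, 90 x 50 x 28 mm; loose, on the bench, not part of the work; origin under its centre
- brush: a paint brush lying flat; loose, on the bench, not part of the work; origin under its centre

How it is judged:
By the outcome, as a careful person would: the job done as asked, in the order asked, and still so for the second after the job is handed in, while the arm keeps its last pose, push and grip.
It also fails if it takes over 72 s, if anything falls off the work surface, if the arm or the gripper's body presses on something with over 40 N, if the wrist force passes 120 N, or if a joint passes its speed limit or range.

ROBOT

A 6-joint arm with a two-finger parallel gripper is mounted at the origin on the work surface. World frame = base frame: x ahead of the robot, y to its left, z up, the work surface at z = 0. Lengths are in m, angles in rad, forces in N, time in s.
With the tool pointing down it reaches from about 0.375 to 0.975 m from the base axis. Payload 3.8 kg.
Tool frame: the origin (TCP) lies where the fingers leave the gripper's body, on its centre line; the fingertips stand 73 mm ahead of it and the grasp point (between the pads) lies 54 mm ahead of it (nose_length is the distance from the TCP to the fingertips, in m); z points along the fingers, y is the line along which they close (so a half turn about z gives the same grasp; the last joint's range is limited). The gripper opens to 85 mm and grips with 20 to 120 N. Pads are 22 mm wide; open, the fingers measure 114 mm over their backs; the gripper's body (76 mm by 85 mm) begins 54 mm behind the grasp point. The pads swing forward as they close: fully open they stand 13 mm farther back than shut.
Start: joints at [-1.238, 0.264, 1.604, -0, 1.274, -0.037], TCP at [0.244, -0.629, 0.304] pointing down, gripper open.
Joint ranges: [-2.63, 2.63], [-0.94, 2.18], [0.31, 2.57], [-1.31, 4.45], [0, 2.66], [-2.55, 2.55]. Speed limits (rad/s): [2.57, 2.57, 3.14, 3.14, 3.14, 3.14].

INTERFACE

Orientations are given as a rotation vector (axis times angle).
In Python, from workcell import read_state, read_camera, calibration, finish_job, look_for, cut_out, tip_of, nose_length gives the robot as it stands.
- The arm moves only by the tool step_arm, never from a script. Its argument "targets" is a list of rows, each a list of 3 entries, a list of its own where there are three numbers: the turn, a rotation vector about the tool's x, y, z in rad, then the shift along the tool's x, y, z in mm, then the finger opening in mm, from 0 to 85.4. In form: [[[ax, ay, az], [x, y, z], grip], ...]. A call has 1 to 5 rows; each row shifts and turns the commanded pose from where the row before left it, along the tool's axes as they then stand; what a row does not reach is not made up. A row lasts 1/12 s, in which the tool goes at most 41.7 mm and 7.16 degrees, less where a joint would pass 70% of its speed; a pose out of reach is approached as far as the arm can. A call with a gripper value outside its range is refused whole. The fingers move at their own pace and stop on an object; "grip_force" is the grip in N (left out, the last holds). Time passes only in rows, so rows that do not move let the fingers close. It gives the time, the measured TCP pose, the force, the opening and the grip force at its end, in the units of the state.
- read_state(): the state, without advancing time (a new reading comes with each control period).
- read_camera(name): name is "scene" or "side" or "wrist"; returns the picture (400x640x3 uint8, red, green, blue); there is no depth.
- calibration(name): a dict with "camera_matrix" (3x3 intrinsics, pixels), "dist_coeffs" ([k1, k2, p1, p2, k3] as OpenCV has them; the pictures are not rectified), "R" (3x3) and "t" (3): a world point X has camera coordinates R X + t. Camera axes: x right, y down, z forward; pixel columns grow to the right and rows downward; lengths in m; the calibration is good to about 2 mm. A picture is of the moment at which its call begins: read the wrist's pose just before it. calibration takes no time and is no camera call; for the wrist camera it gives the pose at the moment of the call.
- finish_job(): hands the job in; it is judged then, once.
Trained networks look in the newest picture that a camera, given by its name, has taken for a name from the list of things; names that differ only in an ending like _2 or _b are one class to them, and where a whole thing is asked for, a point or a joint stands for the part that bears it (a point fixed in the world has none). Each returns a list of dicts, best first, with "score" (0 to 1); they miss things now and then, are a little off and sometimes report something else, mostly with a low value. They report only what shows in the picture. A call takes as long as a camera call.
- look_for(camera, query): "extent" ([left, top, right, bottom] in pixels, round what is visible of it).
- cut_out(camera, query): "region" (400x640 bool, what is visible of it) and "extent" ([left, top, right, bottom] in pixels, round what is visible of it).
- tip_of(camera, query): "at" ([row, column] in pixels: a listed point, or the origin of a listed thing).
The state is a dict: "time": time; "q": joint angles; "joint_vel": joint speeds; "joint_torque": joint torques, N m; "tool_pos": TCP position; "tcp_rot": TCP orientation; "wrist_force": force on the tool from outside, world axes, zero at the start; "torque": the same for the moment, N m; "width": opening from 0.0 (shut) to 1.0 (fully open); "grip_force": force on a finger pad.
Only numpy, scipy, OpenCV 4.12 (cv2) and the standard library are available. Lean on these libraries where they do the work, as an engineer would, in place of code of your own. Each camera call takes 0.05 s, during which the arm holds its last target. There are 200 camera calls.

## Working session

There is one attempt and no reset: what is moved stays moved. The work goes in short steps, Python scripts to look and compute and a tool call to move; the robot and the scene stay as the last step left them, time stands still between calls to the robot, and variables do not carry over. Pictures are saved under pics/ and viewed, at most 10 in all, crops included, and the job is handed in when it is done.

Besides the shell and the picture viewer there is one more tool, called after "Call:" by a JSON object that holds its "method" and its "body". step_arm: Moves the arm, as the interface text tells. Its arguments: {"type":"object","properties":{"targets":{"type":"array","items":{"type":"array"}},"grip_force":{"type":"number"}},"required":["targets"]}

```bash
ls; mkdir -p pics
cat > h.py <<'E'
import numpy as np, cv2
from scipy.spatial.transform import Rotation as Ro
from workcell import *
def ray(cam,rc):
    c=calibration(cam);K=np.array(c["camera_matrix"]);d=np.array(c["dist_coeffs"])
    p=cv2.undistortPoints(np.array([[[rc[1],rc[0]]]],float),K,d)[0,0]
    R=np.array(c["R"]);t=np.array(c["t"]).ravel()
    return -R.T@t, R.T@np.array([p[0],p[1],1])
def atz(cam,rc,z):
    o,v=ray(cam,rc); return o+v*(z-o[2])/v[2]
def tri(obs):
    A=np.zeros((3,3));b=np.zeros(3);L=[]
    for cam,rc in obs:
        o,v=ray(cam,rc);v=v/np.linalg.norm(v);P=np.eye(3)-np.outer(v,v);A+=P;b+=P@o;L.append((P,o))
    x=np.linalg.solve(A,b); return x,[float(np.linalg.norm(P@(x-o))) for P,o in L]
E
python3 - <<'E'
from h import *
np.set_printoptions(precision=4,suppress=True)
s=read_state();print(s)
for c in ["scene","side"]:
    cv2.imwrite(f"pics/{c}0.png",read_camera(c)[:,:,::-1])
print(nose_length() if callable(nose_length) else nose_length)
for q in ["bottle_mid","bottle","seat","stand","handle","mark","tin","sander","offcut","brush"]:
    ob=[]
    for c in ["scene","side"]:
        r=tip_of(c,q)
        for k in r[:2]: print(q,c,np.round(k["at"],1),round(k["score"],2))
        if r: ob.append((c,r[0]["at"]))
    if len(ob)==2: print("  tri",*tri(ob))
E
```

```text
pics
{'time': 0.0, 'q': array([-1.2379,  0.2648,  1.6054, -0.    ,  1.2737, -0.0369]), 'joint_vel': array([-0.    ,  0.0009, -0.001 , -0.0009,  0.0005,  0.0012]), 'joint_torque': array([  0.0013, -51.5103, -36.7314,  -0.0003,   0.0128,   0.    ]), 'tool_pos': array([ 0.2438, -0.6288,  0.3026]), 'tcp_rot': array([-3.0859, -0.5772,  0.0005]), 'wrist_force': array([-0.2564,  0.0305,  0.546 ]), 'torque': array([-0.005 ,  0.0151,  0.0064]), 'grip_force': 0.0, 'width': 1.0033548756648798}
0.0726
bottle_mid scene [251.4 227.5] 0.7
bottle_mid side [170.2 365.1] 0.81
  tri [ 0.5994 -0.3216  0.0716] [0.004406503293694159, 0.004406503293694174]
bottle scene [266.3 233.3] 0.64
bottle scene [196.8 295.2] 0.52
bottle side [186.5 361.1] 0.67
  tri [ 0.6108 -0.3217  0.0057] [0.005488976463003524, 0.005488976463003337]
seat scene [194.8 298. ] 0.85
seat scene [197.8 293.8] 0.65
seat side [241.8 340.7] 0.69
  tri [0.5246 0.0007 0.0046] [9.978381070573524e-05, 9.97838107058076e-05]
stand scene [196.6 296.1] 0.83
stand side [240.1 343.1] 0.79
  tri [ 0.5241 -0.0095  0.0036] [0.0015166057410461948, 0.0015166057410462034]
handle scene [176.2 341.9] 0.78
handle side [218.5 290.7] 0.88
  tri [0.6281 0.0965 0.1045] [0.0030901907039829718, 0.0030901907039830884]
mark scene [176.8 349.7] 0.4
mark side [252.4 281.3] 0.59
  tri [0.6117 0.1622 0.043 ] [0.0015031520791240149, 0.001503152079124076]
tin scene [242.5 212.9] 0.62
tin side [198.  398.8] 0.71
  tri [ 0.4795 -0.3197 -0.0062] [0.004355660617933939, 0.004355660617933815]
sander scene [270.  321.1] 0.78
sander side [196.9 292.8] 0.97
  tri [ 0.7869 -0.1454  0.0015] [0.0022603500267399375, 0.0022603500267401105]
offcut scene [154.6 403.8] 0.8
offcut side [322.8 206.2] 0.66
  tri [0.6444 0.4221 0.0051] [0.0020396496402318104, 0.0020396496402319024]
brush side [176.1 399.9] 0.67
```

View pics/scene0.png

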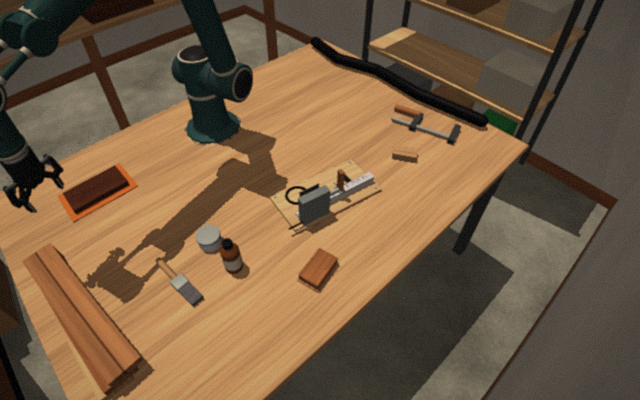

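View pics/side0.png

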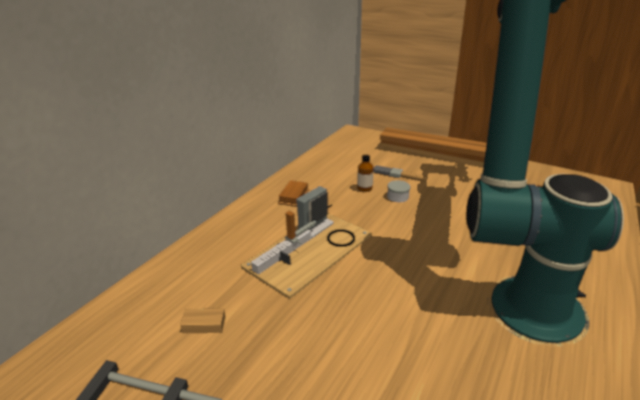

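Scene: bottle at about (232,257), tin (208,238) beside it, brush (180,283), ring (297,193), post (342,180). Side: ring (341,238), post (291,225), dark clip (286,257). This agrees with the networks. The bottle has to be gripped with the tool horizontal, so I'll tip the tool and check the wrist's behaviour.

Call:
{"method": "step_arm", "body": {"targets": [[[0, 0.12, 0], [0, 0, -20], 85], [[0, 0.12, 0], [0, 0, -20], 85], [[0, 0.12, 0], [0, 0, 0], 85], [[0, 0.12, 0], [0, 0, 0], 85], [[0, 0.12, 0], [0, 0, 0], 85]]}}

```text
time: 1.52
tool_pos: [0.2416, -0.6311, 0.3461]
tcp_rot: [-2.853, -0.535, -0.891]
wrist_force: [-0.6, 0.0, -1.1]
width: 0.995
grip_force: 0.0
```

Run:
```python
from h import *
np.set_printoptions(precision=4,suppress=True)
s=read_state();print(s['time'],s['q'],s['tool_pos'],s['tcp_rot'])
print(Ro.from_rotvec(s['tcp_rot']).as_matrix())
# stand pose fit from points, bottle from extents
P=np.array([[.5245,.0005],[.6281,.0965]]);print(np.degrees(np.arctan2(*(P[1]-P[0])[::-1])-np.arctan2(120,77)))
for c in ["scene","side"]:
    read_camera(c)
    for q in ["bottle","brush","tin"]:
        for k in cut_out(c,q)[:1]:
            e=k["extent"];print(c,q,e,round(k["score"],2))
            if q=="bottle":
                m=k["region"];r,cc=np.nonzero(m);print("centroid",r.mean(),cc.mean(),"at z.06",atz(c,(r.mean(),cc.mean()),.058))
            else: print(atz(c,((e[1]+e[3])/2,(e[0]+e[2])/2),.02 if q=="tin" else .005))
```

```text
1.5167 [-1.4686  0.3016  1.5684  0.5849  1.4681 -0.3895] [ 0.2416 -0.6311  0.3461] [-2.853  -0.5353 -0.8911]
[[ 0.7663  0.3612  0.5314]
 [ 0.2996 -0.9325  0.2018]
 [ 0.5684  0.0046 -0.8227]]
-14.493612911186727
scene bottle [220.7, 237.5, 240.4, 274.0] 0.96
centroid 255.9280701754386 230.72982456140352 at z.06 [ 0.6047 -0.3222  0.058 ]
scene brush [155.0, 254.8, 202.1, 303.4] 0.87
[ 0.532  -0.4658  0.005 ]
scene tin [198.2, 222.7, 221.4, 251.3] 0.91
[ 0.4793 -0.3198  0.02  ]
side bottle [356.5, 154.8, 375.3, 193.6] 0.6
centroid 173.68577075098815 364.64426877470356 at z.06 [ 0.6026 -0.3164  0.058 ]
side brush [372.6, 163.4, 430.4, 183.2] 0.73
[ 0.528  -0.4789  0.005 ]
side tin [386.4, 180.8, 406.6, 203.3] 0.82
[ 0.4837 -0.315   0.02  ]
```

```bash
cat >> h.py <<'E'
np.set_printoptions(precision=4,suppress=True)
def toolR(psi,tilt,up=1):
    "tool z heading psi, tilt below horizontal; tool x up-ish (up=1)"
    z=np.array([np.cos(psi)*np.cos(tilt),np.sin(psi)*np.cos(tilt),-np.sin(tilt)])
    y=up*np.cross(z,[0,0,1.]);y/=np.linalg.norm(y)
    return np.c_[np.cross(y,z),y,z]
def plan(p1,R1,p0=None,R0=None,n=None):
    s=read_state()
    if p0 is None: p0,R0=np.array(s['tool_pos']),Ro.from_rotvec(s['tcp_rot']).as_matrix()
    dR=Ro.from_matrix(R0.T@R1).as_rotvec(); a=np.linalg.norm(dR)
    dp=np.asarray(p1)-p0
    if n is None: n=int(np.ceil(max(a/0.115,np.linalg.norm(dp)/.036,1)))
    print("n",n,"angle",round(a,3),"row turn",dR/n, "world dp",dp)
    # constant body shift v per row (shift then turn)
    W=Ro.from_rotvec(dR/n).as_matrix();M=np.zeros((3,3));A=np.eye(3)
    for i in range(n): M+=A;A=A@W
    print("   row shift mm (shift,turn)",1000*np.linalg.solve(M,R0.T@dp),"(turn,shift)",1000*np.linalg.solve(M@W,R0.T@dp))
def st():
    s=read_state();R=Ro.from_rotvec(s['tcp_rot']).as_matrix()
    print("t",s['time'],"q",s['q'],"p",s['tool_pos'],"F",s['wrist_force'],"w",s['width'],s['grip_force']);print("x",R[:,0],"y",R[:,1],"z",R[:,2])
    return np.array(s['tool_pos']),R
E
python3 - <<'E'
from h import *
p,R=st(); s=read_state();q=s['q']
E=lambda a,x:Ro.from_euler(a,x).as_matrix()
print("ori check",R.T@(E('z',q[0])@E('y',q[1]+q[2])@E('z',q[3])@E('y',q[4])@E('z',q[5])))
for px in [(258,155),(303,198)]: print("brush ends",atz("scene",px,.005))
R1=toolR(1.3,.26);G=np.array([.602,-.320,.072])
pre=G-.144*R1[:,2];print(R1,pre)
plan(pre+[0,0,.12],R1)
E
```

```text
t 1.9167 q [-1.4642  0.3014  1.5694  0.5785  1.4662 -0.3855] p [ 0.2429 -0.63    0.3447] F [-0.1924  0.4531  0.1339] w 0.9954832377836283 0.0
x [0.7697 0.3008 0.5631] y [ 0.3631 -0.9318  0.0015] z [ 0.5252  0.2033 -0.8264]
ori check [[ 0.  1. -0.]
 [-1.  0. -0.]
 [-0.  0.  1.]]
brush ends [ 0.4197 -0.4815  0.005 ]
brush ends [ 0.6345 -0.4649  0.005 ]
[[ 0.0688  0.9636  0.2585]
 [ 0.2477 -0.2675  0.9312]
 [ 0.9664  0.     -0.2571]] [ 0.5648 -0.4541  0.109 ]
n 11 angle 1.155 row turn [ 0.0703  0.06   -0.0497] world dp [ 0.3219  0.1759 -0.1157]
   row shift mm (shift,turn) [12.3312 11.0884 33.0402] (turn,shift) [ 9.7295 13.9552 32.8215]
```

Call:
{"method": "step_arm", "body": {"targets": [[[0.07, 0.06, -0.05], [11, 12.5, 33], 85], [[0.07, 0.06, -0.05], [11, 12.5, 33], 85], [[0.07, 0.06, -0.05], [11, 12.5, 33], 85], [[0.07, 0.06, -0.05], [11, 12.5, 33], 85], [[0.07, 0.06, -0.05], [11, 12.5, 33], 85]]}}

```text
time: 2.33
tool_pos: [0.401, -0.6036, 0.2541]
tcp_rot: [-2.318, -0.919, -1.104]
wrist_force: [0.1, 0.1, 0.4]
width: 0.991
grip_force: 0.0
```

Call:
{"method": "step_arm", "body": {"targets": [[[0.07, 0.06, -0.05], [11, 12.5, 33], 85], [[0.07, 0.06, -0.05], [11, 12.5, 33], 85], [[0.07, 0.06, -0.05], [11, 12.5, 33], 85], [[0.07, 0.06, -0.05], [11, 12.5, 33], 85], [[0.07, 0.06, -0.05], [11, 12.5, 33], 85]]}}

```text
time: 2.75
tool_pos: [0.5461, -0.4974, 0.2161]
tcp_rot: [-1.736, -1.193, -1.233]
wrist_force: [0.5, -0.1, 0.7]
width: 0.995
grip_force: 0.0
```

Call:
{"method": "step_arm", "body": {"targets": [[[0.07, 0.06, -0.05], [11, 12.5, 33], 85], [[0, 0, 0], [0, 0, 0], 85]]}}

```text
time: 2.92
tool_pos: [0.5739, -0.4633, 0.2135]
tcp_rot: [-1.609, -1.237, -1.245]
wrist_force: [-0.8, 1.3, -1.1]
width: 0.997
grip_force: 0.0
```

Run:
```python
from h import *
p,R=st()
R1=toolR(1.3,.26);G=np.array([.602,-.320,.072])
cv2.imwrite("pics/w1.png",read_camera("wrist")[:,:,::-1])
r=tip_of("wrist","bottle_mid");print([(k["at"],k["score"]) for k in r[:2]])
for k in cut_out("wrist","bottle")[:2]: print(k["extent"],k["score"])
if r: print(atz("wrist",r[0]["at"],.0625))
plan(G-.144*R1[:,2],R1)
```

```text
t 2.9167 q [-0.9877  0.8824  1.2318  0.9223  2.0027 -0.7908] p [ 0.5739 -0.4633  0.2135] F [-0.7571  1.2906 -1.0688] w 0.9966727785058346 0.0
x [0.0631 0.2451 0.9674] y [ 0.966  -0.2586  0.0025] z [ 0.2508  0.9344 -0.2531]
[([307.0, 306.0], 0.78)]
[276.4, 250.1, 337.6, 356.0] 0.62
[ 0.6017 -0.3276  0.0625]
n 4 angle 0.004 row turn [0.0002 0.0004 0.001 ] world dp [-0.0044  0.0152 -0.1076]
   row shift mm (shift,turn) [-25.1016  -2.1376  10.1962] (turn,shift) [-25.1082  -2.1116  10.1855]
```

View pics/w1.png

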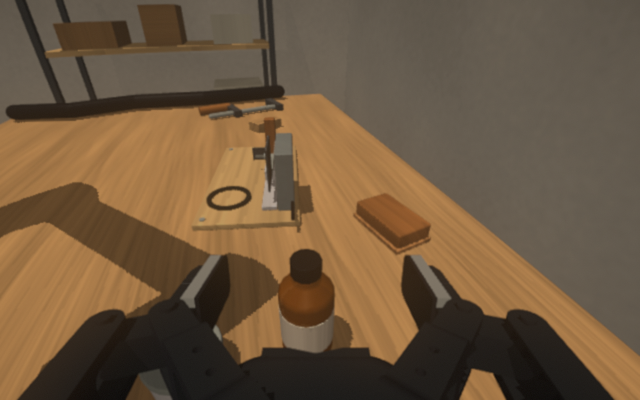

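Wrist view: the bottle (306,305) is nearly centred between the open fingers, and the stand lies beyond it with the ring at (229,197). Next I'll descend and move in.

Call:
{"method": "step_arm", "body": {"targets": [[[0, 0, 0], [-25, -2, 10], 85], [[0, 0, 0], [-25, -2, 10], 85], [[0, 0, 0], [-25, -2, 10], 85], [[0, 0, 0], [-25, -2, 10], 85], [[0, 0, 0], [0, 0, 0], 85]]}}

```text
time: 3.48
tool_pos: [0.5614, -0.4554, 0.1045]
tcp_rot: [-1.624, -1.225, -1.247]
wrist_force: [-0.8, 1.0, -0.9]
width: 0.997
grip_force: 0.0
```

Run:
```python
from h import *
p,R=st()
I=read_camera("wrist");cv2.imwrite("pics/w2.png",I[:,:,::-1])
r=tip_of("wrist","bottle_mid");print([(k["at"],k["score"]) for k in r[:2]])
ks=cut_out("wrist","bottle")[:1]
for k in ks: 
    print(k["extent"],k["score"]);rr,cc=np.nonzero(k["region"]);m=(rr.mean(),cc.mean())
    o,v=ray("wrist",m);print(o,v)
    # in tool frame lateral offset when at depth of grasp point
    for d in (.10,.144,.16):
        vt=R.T@v;ot=R.T@(o-p);lam=(d-ot[2])/vt[2];print(d,"lateral y",ot[1]+lam*vt[1],"x",ot[0]+lam*vt[0])
```

```text
t 3.4833 q [-0.9972  0.9841  1.2742  0.8768  1.9089 -0.9058] p [ 0.5614 -0.4554  0.1045] F [-0.8012  0.9678 -0.8568] w 0.996950613872525 0.0
x [0.0725 0.2454 0.9667] y [ 0.9623 -0.272  -0.0031] z [ 0.2622  0.9305 -0.2558]
[([215.5, 319.6], 0.73)]
[283.8, 132.3, 357.7, 298.4] 0.86
[ 0.5522 -0.5039  0.2043] [ 0.2421  0.777  -0.5841]
0.1 lateral y 0.008296901044957554 x 0.0180489208005917
0.144 lateral y 0.009399466991555446 x 0.0012873002879836143
0.16 lateral y 0.009800400063045587 x -0.004807834443873865
```

View pics/w2.png

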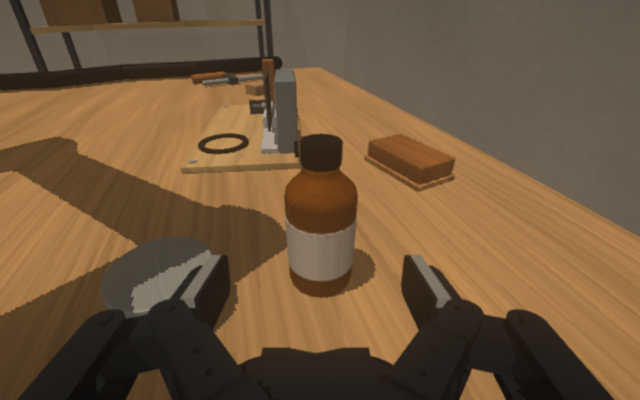

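Wrist view: the bottle axis is at column 320, the finger middle at about 317, and the tin is left of and clear of the fingers. I'll shift a few mm, move in and close.

Call:
{"method": "step_arm", "body": {"targets": [[[0, 0, 0], [4, 6, 20], 85], [[0, 0, 0], [0, 0, 30], 85], [[0, 0, 0], [0, 0, 25], 85], [[0, 0, 0], [0, 0, 15], 85], [[0, 0, 0], [0, 0, 8], 85]]}}

```text
time: 4.05
tool_pos: [0.5969, -0.3639, 0.0901]
tcp_rot: [-1.62, -1.237, -1.25]
wrist_force: [0.0, -0.3, -0.8]
width: 0.995
grip_force: 0.0
```

Call:
{"method": "step_arm", "body": {"targets": [[[0, 0, 0], [0, 0, 0], 65], [[0, 0, 0], [0, 0, 0], 56], [[0, 0, 0], [0, 0, 0], 45], [[0, 0, 0], [0, 0, 0], 45], [[0, 0, 0], [0, 0, 0], 45]], "grip_force": 50}}

```text
time: 4.47
tool_pos: [0.5957, -0.3671, 0.0896]
tcp_rot: [-1.621, -1.234, -1.253]
wrist_force: [-1.7, 0.0, 4.6]
width: 0.619
grip_force: 51.5
```

Call:
{"method": "step_arm", "body": {"targets": [[[0, 0, 0], [0, 0, 0], 45], [[0, 0, 0], [0, 0, 0], 45], [[0, 0, 0], [0, 0, 0], 45], [[0, 0, 0], [0, 0, 0], 45], [[0, 0, 0], [0, 0, 0], 45]], "grip_force": 50}}

```text
time: 4.88
tool_pos: [0.5958, -0.3667, 0.0896]
tcp_rot: [-1.621, -1.234, -1.253]
wrist_force: [-1.6, -0.9, 6.8]
width: 0.62
grip_force: 51.6
```

Run:
```python
from h import *
p,R=st()
print("grasp pt",p+.054*R[:,2])
I=read_camera("wrist");cv2.imwrite("pics/w3.png",I[:,:,::-1])
for k in cut_out("wrist","bottle")[:1]: print(k["extent"],k["score"])
```

```text
t 4.8833 q [-0.9023  0.9293  1.4185  0.9329  1.7969 -0.9428] p [ 0.5958 -0.3667  0.0896] F [-1.6005 -0.8982  6.8306] w 0.6204856106887856 51.55558618094801
x [0.0637 0.2487 0.9665] y [ 0.9627 -0.2706  0.0062] z [ 0.2631  0.93   -0.2566]
grasp pt [ 0.61   -0.3165  0.0758]
```

View pics/w3.png

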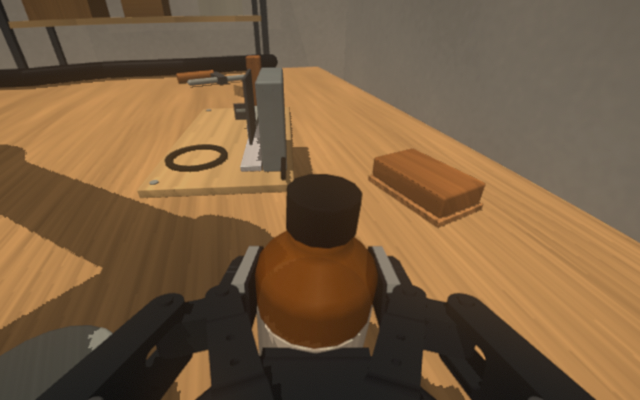

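Gripped (53 mm, 51 N); the picture shows the cap at (323,210) standing straight between the pads. Next: lift, pitch up, then roll half a turn.

Call:
{"method": "step_arm", "body": {"targets": [[[0, 0, 0], [15, 0, -4], 45], [[0, 0, 0], [29, 0, -8], 45], [[0, 0, 0], [35, 0, -9], 45], [[0, 0, 0], [35, 0, -9], 45], [[0, 0, 0], [35, 0, -9], 45]]}}

```text
time: 5.4
tool_pos: [0.5951, -0.365, 0.2428]
tcp_rot: [-1.624, -1.232, -1.249]
wrist_force: [1.4, 0.5, -4.3]
width: 0.619
grip_force: 52.0
```

Call:
{"method": "step_arm", "body": {"targets": [[[0, 0.1, 0], [20, 0, -5], 45], [[0, 0.1, 0], [20, 0, -5], 45], [[0, 0.1, 0], [20, 0, -5], 45], [[0, 0.1, 0], [10, 0, 0], 45], [[0, 0.1, 0], [0, 0, 0], 45]]}}

```text
time: 5.82
tool_pos: [0.5935, -0.3717, 0.3173]
tcp_rot: [-1.2, -0.92, -1.54]
wrist_force: [2.0, 0.4, -2.9]
width: 0.619
grip_force: 52.3
```

```bash
python3 -c "
from h import *
st()"
```

```text
t 5.8167 q [-0.9091  0.8146  1.4225  1.3563  2.2147 -0.6686] p [ 0.5935 -0.3717  0.3173] F [ 1.9502  0.4403 -2.8888] w 0.618569203994445 52.28969737570878
x [-0.0733 -0.2258  0.9714] y [ 0.9623 -0.2718  0.0095] z [0.2619 0.9355 0.2372]
```

Call:
{"method": "step_arm", "body": {"targets": [[[0, 0, 0.06], [0, 0, 0], 45], [[0, 0, 0.12], [0, 0, 0], 45], [[0, 0, 0.12], [0, 0, 0], 45], [[0, 0, 0.12], [0, 0, 0], 45], [[0, 0, 0.12], [0, 0, 0], 45]]}}

```text
time: 6.23
tool_pos: [0.5936, -0.3703, 0.3131]
tcp_rot: [-1.319, -0.522, -1.092]
wrist_force: [0.9, 0.9, -2.8]
width: 0.621
grip_force: 52.2
```

Call:
{"method": "step_arm", "body": {"targets": [[[0, 0, 0.12], [0, 0, 0], 45], [[0, 0, 0.12], [0, 0, 0], 45], [[0, 0, 0.12], [0, 0, 0], 45], [[0, 0, 0.12], [0, 0, 0], 45], [[0, 0, 0.12], [0, 0, 0], 45]]}}

```text
time: 6.65
tool_pos: [0.5936, -0.3703, 0.3132]
tcp_rot: [-1.353, -0.105, -0.593]
wrist_force: [-0.5, -0.9, -3.6]
width: 0.616
grip_force: 52.2
```

Call:
{"method": "step_arm", "body": {"targets": [[[0, 0, 0.12], [0, 0, 0], 45], [[0, 0, 0.12], [0, 0, 0], 45], [[0, 0, 0.12], [0, 0, 0], 45], [[0, 0, 0.12], [0, 0, 0], 45], [[0, 0, 0.12], [0, 0, 0], 45]]}}

```text
time: 7.07
tool_pos: [0.5936, -0.3703, 0.3132]
tcp_rot: [-1.301, 0.295, -0.086]
wrist_force: [-0.3, -0.2, -2.6]
width: 0.619
grip_force: 52.2
```

Call:
{"method": "step_arm", "body": {"targets": [[[0, 0, 0.12], [0, 0, 0], 45], [[0, 0, 0.12], [0, 0, 0], 45], [[0, 0, 0.12], [0, 0, 0], 45], [[0, 0, 0.12], [0, 0, 0], 45], [[0, 0, 0.12], [0, 0, 0], 45]]}}

```text
time: 7.48
tool_pos: [0.5936, -0.3703, 0.3132]
tcp_rot: [-1.165, 0.672, 0.422]
wrist_force: [0.1, -0.1, -2.7]
width: 0.618
grip_force: 52.3
```

Call:
{"method": "step_arm", "body": {"targets": [[[0, 0, 0.12], [0, 0, 0], 45], [[0, 0, 0.12], [0, 0, 0], 45], [[0, 0, 0.12], [0, 0, 0], 45], [[0, 0, 0.12], [0, 0, 0], 45], [[0, 0, 0.12], [0, 0, 0], 45]]}}

```text
time: 7.9
tool_pos: [0.5936, -0.3703, 0.3131]
tcp_rot: [-0.947, 1.022, 0.925]
wrist_force: [0.3, -0.0, -4.4]
width: 0.622
grip_force: 52.4
```

Call:
{"method": "step_arm", "body": {"targets": [[[0, 0, 0.06], [0, 0, 0], 45], [[0, 0, 0.06], [0, 0, 0], 45], [[0, 0, 0], [0, 0, 0], 45], [[0, 0, 0], [0, 0, 0], 45]]}}

```text
time: 8.23
tool_pos: [0.5935, -0.3703, 0.3134]
tcp_rot: [-0.897, 1.082, 1.018]
wrist_force: [-0.2, 0.4, -3.7]
width: 0.621
grip_force: 52.5
```

Run:
```python
from h import *
p,R=st()
G0=toolR(0,0)
b=np.array([np.cos(.26),0,-np.sin(.26)])  # bottle axis in tool frame
print("bottle axis now",R@b)
I=read_camera("side");cv2.imwrite("pics/s2.png",I[100:280,240:480,::-1].repeat(2,0).repeat(2,1))
```

```text
t 8.2333 q [-0.9082  0.8173  1.4256  1.3519  2.2119  2.3883] p [ 0.5935 -0.3703  0.3134] F [-0.1737  0.3623 -3.722 ] w 0.6208329006719396 52.495818543757196
x [ 0.147   0.2033 -0.968 ] y [-0.9538  0.2885 -0.0843] z [0.2622 0.9356 0.2363]
bottle axis now [ 0.0747 -0.0441 -0.9962]
```

View pics/s2.png

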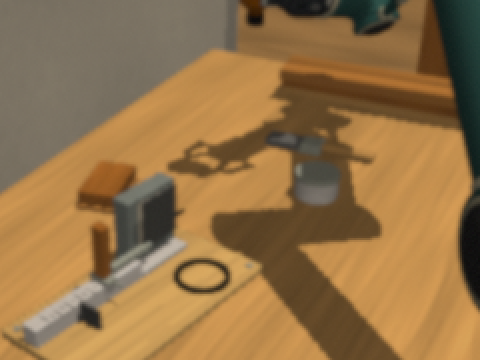

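The crop shows the stand, the tin and the inverted cap at its top edge (255,15). From the pose, the bottle axis is within 5° of straight down. Rolling back.

Call:
{"method": "step_arm", "body": {"targets": [[[0, 0, -0.06], [0, 0, 0], 45], [[0, 0, -0.12], [0, 0, 0], 45], [[0, 0, -0.12], [0, 0, 0], 45], [[0, 0, -0.12], [0, 0, 0], 45], [[0, 0, -0.12], [0, 0, 0], 45]]}}

```text
time: 8.7
tool_pos: [0.5935, -0.3702, 0.3137]
tcp_rot: [-1.113, 0.77, 0.562]
wrist_force: [-0.4, -1.0, -3.4]
width: 0.616
grip_force: 52.4
```

Call:
{"method": "step_arm", "body": {"targets": [[[0, 0, -0.12], [0, 0, 0], 45], [[0, 0, -0.12], [0, 0, 0], 45], [[0, 0, -0.12], [0, 0, 0], 45], [[0, 0, -0.12], [0, 0, 0], 45], [[0, 0, -0.12], [0, 0, 0], 45]]}}

```text
time: 9.12
tool_pos: [0.5935, -0.3702, 0.3137]
tcp_rot: [-1.271, 0.4, 0.055]
wrist_force: [-0.1, -0.3, -3.4]
width: 0.617
grip_force: 52.3
```

Call:
{"method": "step_arm", "body": {"targets": [[[0, 0, -0.12], [0, 0, 0], 45], [[0, 0, -0.12], [0, 0, 0], 45], [[0, 0, -0.12], [0, 0, 0], 45], [[0, 0, -0.12], [0, 0, 0], 45], [[0, 0, -0.12], [0, 0, 0], 45]]}}

```text
time: 9.53
tool_pos: [0.5935, -0.3702, 0.3137]
tcp_rot: [-1.346, 0.007, -0.453]
wrist_force: [-0.1, 0.1, -4.3]
width: 0.616
grip_force: 52.2
```

Call:
{"method": "step_arm", "body": {"targets": [[[0, 0, -0.12], [0, 0, 0], 45], [[0, 0, -0.12], [0, 0, 0], 45], [[0, 0, -0.12], [0, 0, 0], 45], [[0, 0, -0.12], [0, 0, 0], 45], [[0, 0, -0.12], [0, 0, 0], 45]]}}

```text
time: 9.95
tool_pos: [0.5935, -0.3702, 0.3137]
tcp_rot: [-1.336, -0.406, -0.955]
wrist_force: [-0.3, -0.1, -3.6]
width: 0.617
grip_force: 52.2
```

Call:
{"method": "step_arm", "body": {"targets": [[[0, 0, -0.12], [0, 0, 0], 45], [[0, 0, -0.12], [0, 0, 0], 45], [[0, 0, -0.12], [0, 0, 0], 45], [[0, 0, -0.12], [0, 0, 0], 45], [[0, 0, -0.12], [0, 0, 0], 45]]}}

```text
time: 10.37
tool_pos: [0.5935, -0.3702, 0.3136]
tcp_rot: [-1.233, -0.834, -1.445]
wrist_force: [-0.4, -0.5, -3.2]
width: 0.621
grip_force: 52.3
```

Call:
{"method": "step_arm", "body": {"targets": [[[0, 0, -0.06], [0, 0, 0], 45], [[0, 0, -0.06], [0, 0, 0], 45], [[0, 0, 0], [0, 0, 0], 45]]}}

```text
time: 10.62
tool_pos: [0.5935, -0.3702, 0.3137]
tcp_rot: [-1.201, -0.918, -1.537]
wrist_force: [-0.8, -0.6, -3.7]
width: 0.621
grip_force: 52.3
```

Run:
```python
from h import *
p,R=st()
read_camera("wrist")
obs=[]
for q in ["seat","stand","handle","mark"]:
    for k in tip_of("wrist",q)[:1]:
        z={"seat":.012,"stand":0,"handle":.105,"mark":.042}[q];print(q,k["at"],k["score"],atz("wrist",k["at"],z))
R1=toolR(1.32,.26)
# hover, bottle base 60 mm above seat floor
T=np.array([.5245,0,.0896+.012+.06])-.054*np.array([R1[0,2],R1[1,2],0])
print(T);plan(T,R1)
```

```text
t 10.6167 q [-0.908   0.8173  1.4255  1.3523  2.2124 -0.6728] p [ 0.5935 -0.3702  0.3137] F [-0.7902 -0.5795 -3.6589] w 0.6210130581669157 52.26937055165763
x [-0.0704 -0.2261  0.9716] y [ 0.9626 -0.271   0.0067] z [0.2618 0.9357 0.2367]
[ 0.5115 -0.0506  0.1616]
n 11 angle 0.5 row turn [ 0.0021 -0.0454  0.0003] world dp [-0.0819  0.3197 -0.1522]
   row shift mm (shift,turn) [-14.2601 -14.7978  26.2213] (turn,shift) [-13.0597 -14.7381  26.8723]
```

Call:
{"method": "step_arm", "body": {"targets": [[[0, -0.045, 0], [-13, -32, 20], 45], [[0, -0.045, 0], [-13, -32, 20], 45], [[0, -0.045, 0], [-13, -32, 20], 45], [[0, -0.045, 0], [-13, -32, 20], 45], [[0, -0.045, 0], [-13, -32, 20], 45]]}}

```text
time: 11.28
tool_pos: [0.4679, -0.2215, 0.2635]
tcp_rot: [-1.397, -1.065, -1.418]
wrist_force: [0.0, -0.7, -3.8]
width: 0.616
grip_force: 52.2
```

Call:
{"method": "step_arm", "body": {"targets": [[[0, -0.045, 0], [-6, 0, 32], 45], [[0, -0.045, 0], [-6, 0, 32], 45], [[0, -0.045, 0], [-6, 0, 32], 45], [[0, -0.045, 0], [-6, 0, 25], 45], [[0, -0.045, 0], [-6, 0, 20], 45]]}}

```text
time: 11.7
tool_pos: [0.5065, -0.088, 0.2247]
tcp_rot: [-1.583, -1.205, -1.282]
wrist_force: [0.0, -0.4, -3.8]
width: 0.616
grip_force: 52.2
```

Call:
{"method": "step_arm", "body": {"targets": [[[0, -0.05, 0], [0, 0, 0], 45], [[0, 0, 0], [0, 0, 0], 45], [[0, 0, 0], [0, 0, 0], 45]]}}

```text
time: 11.95
tool_pos: [0.5068, -0.0897, 0.2257]
tcp_rot: [-1.621, -1.236, -1.252]
wrist_force: [0.0, 0.2, -3.7]
width: 0.623
grip_force: 53.3
```

Run:
```python
from h import *
p,R=st()
R1=toolR(1.32,.26)
rays={}
for c in ["scene","side","wrist"]:
    I=read_camera(c);cv2.imwrite(f"pics/h_{c}.png",I[:,:,::-1])
    for q in ["seat","handle","mark","bottle_mid","bottle"]:
        for k in tip_of(c,q)[:1]:
            z={"seat":.012,"handle":.105,"mark":.042,"bottle_mid":p[2]-.027,"bottle":p[2]-.0896}[q];print(c,q,np.round(k["at"],1),round(k["score"],2),atz(c,k["at"],z))
            rays.setdefault(q,[]).append((c,k["at"]))
for q in rays:
    if len(rays[q])>1: print("tri",q,*tri(rays[q]))
print("expected bottle axis",p+.054*R[:,2])
T=np.array([.5245,0,.0896+.012+.06])-.054*np.array([R1[0,2],R1[1,2],0])
plan(T,R1)
```

```text
t 11.95 q [-0.7165  0.376   2.0587  1.0674  1.6433 -0.9483] p [ 0.5068 -0.0897  0.2257] F [ 0.049   0.2095 -3.689 ] w 0.6228229553433677 53.32760303233954
x [0.0632 0.2496 0.9663] y [ 0.9629 -0.2698  0.0067] z [ 0.2624  0.93   -0.2574]
scene seat [196.  294.8] 0.63 [ 0.5264 -0.0149  0.012 ]
scene handle [175.7 340.2] 0.56 [0.6257 0.0955 0.105 ]
scene mark [177.2 347.7] 0.54 [0.6065 0.1556 0.042 ]
scene bottle_mid [155.9 279.5] 0.73 [ 0.5048 -0.0463  0.1987]
scene bottle [170.6 282.2] 0.75 [ 0.5067 -0.0427  0.1361]
side seat [238.  339.5] 0.81 [ 0.5315 -0.0045  0.012 ]
side handle [217.2 290.9] 0.75 [0.6284 0.0895 0.105 ]
side bottle_mid [172.9 348.6] 0.91 [ 0.5301 -0.05    0.1987]
side bottle [196.5 350.6] 0.59 [ 0.5158 -0.0368  0.1361]
wrist handle [232.7 374.2] 0.69 [0.633  0.1038 0.105 ]
tri seat [ 0.5296 -0.0114  0.0099] [0.005048731718282761, 0.005048731718282723]
tri handle [0.6272 0.0942 0.1097] [0.001932260085121162, 0.0022499414400206793, 0.003195366572098999]
tri bottle_mid [ 0.5199 -0.0476  0.2056] [0.008575617528927486, 0.008575617528927638]
tri bottle [ 0.5125 -0.0411  0.1368] [0.005188474807694521, 0.00518847480769452]
expected bottle axis [ 0.521  -0.0394  0.2118]
n 3 angle 0.023 row turn [ 0.0077  0.0002 -0.0004] world dp [ 0.0052  0.0391 -0.0632]
   row shift mm (shift,turn) [-16.9943  -1.8312  18.0105] (turn,shift) [-16.9962  -1.7003  18.0214]
```

View pics/h_wrist.png

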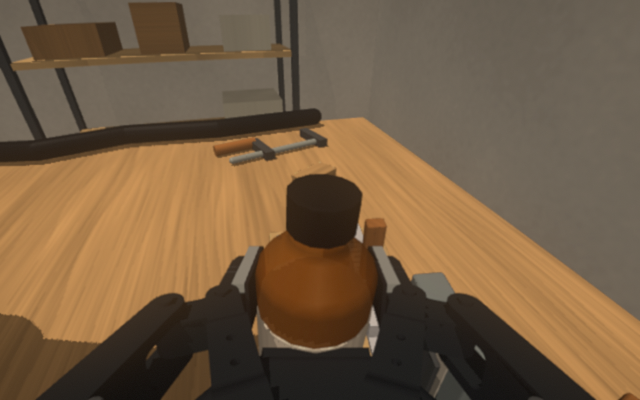

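```bash
cat > ring.py <<'E'
from h import *
s=read_state();p=np.array(s['tool_pos']);R=Ro.from_rotvec(s['tcp_rot']).as_matrix()
c=calibration("wrist");Rc,tc=np.array(c["R"]),np.array(c["t"]).ravel()
K=np.array(c["camera_matrix"]);D=np.array(c["dist_coeffs"])
Rtc=Rc@R; ttc=Rc@p+tc      # tool point -> camera
def wray(px,pt,Rt):
    u=cv2.undistortPoints(np.array([[[px[0],px[1]]]],float),K,D)[0,0]
    o=pt+Rt@(-Rtc.T@ttc); v=Rt@(Rtc.T@np.array([u[0],u[1],1])); return o,v
def at(o,v,z): return o+v*(z-o[2])/v[2]
def ringpx(f,box):
    I=cv2.imread(f).astype(int);x0,y0,x1,y1=box
    g=I[y0:y1,x0:x1].max(2);m=(g<75).astype(np.uint8)
    n,l,stt,_=cv2.connectedComponentsWithStats(m)
    i=1+np.argmax(stt[1:,4]);cs,_=cv2.findContours((l==i).astype(np.uint8),cv2.RETR_EXTERNAL,cv2.CHAIN_APPROX_NONE)
    e=cv2.fitEllipse(max(cs,key=len));return (e[0][0]+x0,e[0][1]+y0),e[1],stt[i]
W={"w1":((.5739,-.4633,.2135),[[.0631,.966,.2508],[.2451,-.2586,.9344],[.9674,.0025,-.2531]],(195,175,262,212)),
"w2":((.5614,-.4554,.1045),[[.0725,.9623,.2622],[.2454,-.272,.9305],[.9667,-.0031,-.2558]],(190,126,256,162)),
"w3":((.5958,-.3667,.0896),[[.0637,.9627,.2631],[.2487,-.2706,.93],[.9665,.0062,-.2566]],(158,140,236,176))}
for k,(pt,Rt,b) in W.items():
    px,ax,stt=ringpx(f"pics/{k}.png",b);print(k,px,ax,stt,at(*wray(px,np.array(pt),np.array(Rt)),.016))
for k,b in {"scene":(280,180,313,208),"side":(322,224,361,252)}.items():
    px,ax,stt=ringpx(f"pics/{k}0.png",b);print(k,px,ax,stt,atz(k,(px[1],px[0]),.016))
pt,Rt,_=W["w3"]
for r in (190,195,200): print("cap top in w3",at(*wray((324,r),np.array(pt),np.array(Rt)),.125))
E
python3 ring.py
```

```text
w1 (228.605224609375, 197.73114776611328) (20.899215698242188, 42.9510612487793) [ 13  12  43  23 261] [ 0.5312 -0.0122  0.016 ]
w2 (223.2393455505371, 143.32665634155273) (17.378629684448242, 49.34242630004883) [  9   8  49  19 333] [ 0.5314 -0.0138  0.016 ]
w3 (196.02304077148438, 157.9089412689209) (23.0867977142334, 61.48481369018555) [  8   6  61  25 520] [ 0.5311 -0.0144  0.016 ]
scene (300.70635414123535, 196.42769241333008) (18.781169891357422, 29.895423889160156) [  6   7  27  21 197] [ 0.5442 -0.0041  0.016 ]
side (341.9871139526367, 237.35307502746582) (15.480673789978027, 28.309852600097656) [ 6  7 18 15 35] [ 0.5243 -0.0058  0.016 ]
cap top in w3 [ 0.6143 -0.3196  0.125 ]
cap top in w3 [ 0.6133 -0.3231  0.125 ]
cap top in w3 [ 0.6122 -0.3264  0.125 ]
```

Call:
{"method": "step_arm", "body": {"targets": [[[0, 0, 0], [-10, -3, 17], 45], [[0, 0, 0], [-20, 0, 15], 45], [[0, 0, 0], [-20, 0, 12], 45], [[0, 0, 0], [-20, 0, 7], 45], [[0, 0, 0], [-18, 0, 5], 45]]}}

```text
time: 13.27
tool_pos: [0.5124, -0.058, 0.1241]
tcp_rot: [-1.621, -1.234, -1.25]
wrist_force: [1.0, 0.4, -3.6]
width: 0.621
grip_force: 53.3
```

Call:
{"method": "step_arm", "body": {"targets": [[[0, 0, 0], [0, 0, 0], 45], [[0, 0, 0], [0, 0, 0], 45]]}}

```text
time: 13.43
tool_pos: [0.5123, -0.0584, 0.125]
tcp_rot: [-1.621, -1.231, -1.25]
wrist_force: [-0.6, -1.3, -2.9]
width: 0.62
grip_force: 53.3
```

Run:
```python
from h import *
p,R=st()
out=[]
for c,b in {"scene":(260,130,360,220),"side":(290,170,390,260)}.items():
    I=read_camera(c)[:,:,::-1];x0,y0,x1,y1=b
    out.append(cv2.resize(I[y0:y1,x0:x1],(400,360),interpolation=cv2.INTER_CUBIC))
cv2.imwrite("pics/hov2.png",np.hstack(out))
# predicted pixel of bottle base centre and seat
for c in ["scene","side"]:
    k=calibration(c);rv=cv2.Rodrigues(np.array(k["R"]))[0]
    P=np.array([[*(p+.054*R[:,2])[:2],p[2]-.0896],[.5273,-.0085,.012]])
    print(c,cv2.projectPoints(P,rv,np.array(k["t"]),np.array(k["camera_matrix"]),np.array(k["dist_coeffs"]))[0].reshape(-1,2))
```

```text
t 13.4333 q [-0.6662  0.5437  2.0871  1.1065  1.5282 -1.1041] p [ 0.5123 -0.0584  0.125 ] F [-0.6203 -1.2853 -2.9152] w 0.6199293365529983 53.31624862887111
x [0.0668 0.247  0.9667] y [ 0.9629 -0.27    0.0024] z [ 0.2616  0.9306 -0.2559]
scene [[296.0367 190.2694]
 [296.4187 195.1741]]
side [[341.7894 231.0986]
 [341.4629 237.7088]]
```

View pics/hov2.png

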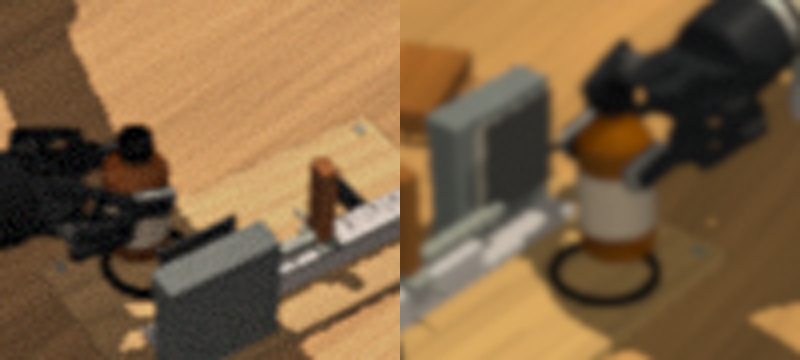

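Side crop: the ring centre is at about column 604, the bottle at about 617. Scene crop: the ring centre is at about column 148, the bottle at about 137. So the bottle is still off; I'll solve for the offset.

Run:
```python
from h import *
p,R=st()
def pj(c,P):
    k=calibration(c);return cv2.projectPoints(np.array([P],float),cv2.Rodrigues(np.array(k["R"]))[0],np.array(k["t"]),np.array(k["camera_matrix"]),np.array(k["dist_coeffs"]))[0].reshape(2)
S=np.array([.5273,-.0085,.012]);B=np.array([*(p+.054*R[:,2])[:2],p[2]-.0896])
for c in ["scene","side"]:
    J=np.c_[[(pj(c,S+.001*np.eye(3)[i])-pj(c,S)) for i in range(3)]]
    print(c,"px per mm (rows x,y,z -> col,row)\n",J)
    I=read_camera(c); m=cut_out(c,"bottle")[0]; r=m["region"];rr,cc=np.nonzero(r)
    print("bottle ext",m["extent"])
    for row in range(rr.min(),rr.max()+1,2):
        x=cc[rr==row];
        if len(x): print(row,x.min(),x.max(),(x.min()+x.max())/2,end=" | ")
    print("\npred axis cols at base,+44,+75,+cap",[pj(c,B+[0,0,h]).round(1) for h in (0,.044,.075,.125)])
    th=np.linspace(0,2*np.pi,40)
    for z,rad in ((.018,.041),(.012,.041)):
        Q=np.array([pj(c,[S[0]+rad*np.cos(t),S[1]+rad*np.sin(t),z]) for t in th]);print("pred ring bounds",z,Q.min(0),Q.max(0))
    b={"scene":(280,178,316,212),"side":(322,222,362,254)}[c]
    g=cv2.imread(f"pics/{c}0.png").max(2)[b[1]:b[3],b[0]:b[2]]
    cv2.imwrite(f"pics/g_{c}.png",g)
    for i in range(0,g.shape[0],2): print(b[1]+i,"".join("#" if v<60 else "+" if v<100 else "." for v in g[i]))
    print("first col",b[0])
```

```text
t 13.5333 q [-0.6665  0.5411  2.086   1.1068  1.5283 -1.1042] p [ 0.513  -0.0591  0.1263] F [ 0.5584 -0.7248 -3.7589] w 0.6144978569083578 53.32293070772721
x [0.0639 0.249  0.9664] y [ 0.9627 -0.2704  0.006 ] z [ 0.2628  0.93   -0.257 ]
scene px per mm (rows x,y,z -> col,row)
 [[ 0.1968  0.1609]
 [ 0.2231 -0.1522]
 [-0.0119 -0.1986]]
bottle ext [285.0, 161.2, 300.9, 195.2]
162 292 294 293.0 | 164 290 296 293.0 | 166 289 297 293.0 | 168 287 299 293.0 | 170 286 300 293.0 | 172 285 301 293.0 | 174 285 301 293.0 | 176 286 300 293.0 | 186 296 301 298.5 | 188 295 301 298.0 | 190 294 300 297.0 | 192 291 299 295.0 | 194 291 297 294.0 | 
pred axis cols at base,+44,+75,+cap [array([296. , 190.2]), array([295.5, 181. ]), array([295.1, 174.2]), array([294.4, 162.7])]
pred ring bounds 0.018 [284.1023 185.0836] [308.5794 203.2468]
pred ring bounds 0.012 [284.2161 186.2841] [308.6092 204.4346]
178 ++++++..............................
180 +++.++..............................
182 +++++++.............................
184 ++++................................
186 +...+..........+++++.............+##
18
[... 1411 characters left out ...]
...........
224 ........................................
226 ........................................
228 ........................................
230 .............+++++++++++................
232 .........++++............++++...........
234 .......++....................+#+........
236 ......++......................++........
238 .....++........................++.......
240 ......++......................++........
242 .......++++.................+#+.........
244 ..........+++++++.....+++++++...........
246 ........................................
248 ........................................
250 ........................................
252 ........................................
first col 322
```

Call:
{"method": "step_arm", "body": {"targets": [[[0, 0, 0], [-3, 1, 6], 45], [[0, 0, 0], [-4, 1.5, 6], 45], [[0, 0, 0], [0, 0, 0], 45], [[0, 0, 0], [0, 0, 0], 45]]}}

```text
time: 14.07
tool_pos: [0.5173, -0.0493, 0.1151]
tcp_rot: [-1.621, -1.233, -1.249]
wrist_force: [-0.0, 0.3, -3.6]
width: 0.619
grip_force: 53.3
```

Run:
```python
from h import *
p,R=st()
out=[]
for c,b in {"scene":(270,140,330,215),"side":(310,180,370,255)}.items():
    I=read_camera(c)[:,:,::-1];x0,y0,x1,y1=b
    out.append(cv2.resize(I[y0:y1,x0:x1],(400,500),interpolation=cv2.INTER_CUBIC))
cv2.imwrite("pics/hov3.png",np.hstack(out))
```

```text
t 14.0667 q [-0.6469  0.5616  2.0868  1.123   1.5112 -1.117 ] p [ 0.5173 -0.0493  0.1151] F [-0.0496  0.2776 -3.6334] w 0.619268166548499 53.30550437960483
x [0.0659 0.2485 0.9664] y [ 0.9631 -0.2692  0.0035] z [ 0.2611  0.9304 -0.2571]
```

View pics/hov3.png

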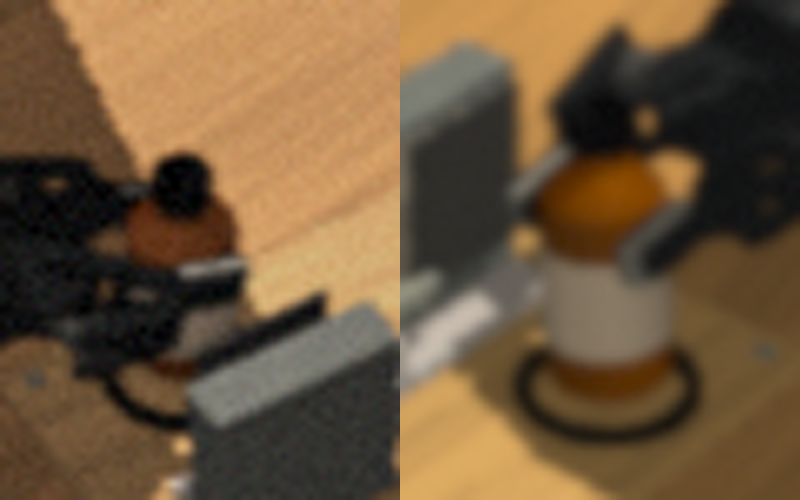

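Side crop: the ring centre column is 608 and the bottle's 611. Scene crop: 187 vs 184. Both agree to about 1–2 mm, so I'm lowering gently.

Call:
{"method": "step_arm", "body": {"targets": [[[0, 0, 0], [-3, 0.2, 1.8], 45], [[0, 0, 0], [-3, 0, 0.8], 45], [[0, 0, 0], [-1, 0, 0.2], 45], [[0, 0, 0], [0, 0, 0], 45]]}}

```text
time: 14.5
tool_pos: [0.5178, -0.0491, 0.1075]
tcp_rot: [-1.622, -1.233, -1.25]
wrist_force: [0.1, 0.6, -3.5]
width: 0.619
grip_force: 53.3
```

Call:
{"method": "step_arm", "body": {"targets": [[[0, 0, 0], [-1, 0, 0.3], 45], [[0, 0, 0], [-1, 0, 0.3], 45], [[0, 0, 0], [0, 0, 0], 45]]}}

```text
time: 14.75
tool_pos: [0.518, -0.0492, 0.1057]
tcp_rot: [-1.622, -1.234, -1.251]
wrist_force: [0.2, 0.8, -3.6]
width: 0.615
grip_force: 53.3
```

Call:
{"method": "step_arm", "body": {"targets": [[[0, 0, 0], [-1, 0, 0.3], 45], [[0, 0, 0], [0, 0, 0], 45]]}}

```text
time: 14.92
tool_pos: [0.518, -0.0491, 0.1047]
tcp_rot: [-1.622, -1.234, -1.25]
wrist_force: [-0.4, -0.4, -4.4]
width: 0.62
grip_force: 53.3
```

Call:
{"method": "step_arm", "body": {"targets": [[[0, 0, 0], [-1, 0, 0.3], 45], [[0, 0, 0], [0, 0, 0], 45]]}}

```text
time: 15.08
tool_pos: [0.518, -0.0491, 0.1037]
tcp_rot: [-1.622, -1.234, -1.25]
wrist_force: [0.2, 0.2, -4.2]
width: 0.616
grip_force: 53.3
```

Call:
{"method": "step_arm", "body": {"targets": [[[0, 0, 0], [-1, 0, 0.3], 45], [[0, 0, 0], [0, 0, 0], 45]]}}

```text
time: 15.25
tool_pos: [0.5181, -0.0491, 0.1027]
tcp_rot: [-1.622, -1.234, -1.251]
wrist_force: [0.1, -0.6, -3.7]
width: 0.621
grip_force: 53.3
```

Call:
{"method": "step_arm", "body": {"targets": [[[0, 0, 0], [-0.7, 0, 0.2], 45], [[0, 0, 0], [0, 0, 0], 45]]}}

```text
time: 15.42
tool_pos: [0.5182, -0.0491, 0.102]
tcp_rot: [-1.622, -1.234, -1.251]
wrist_force: [-0.5, 0.1, -2.9]
width: 0.619
grip_force: 53.3
```

Call:
{"method": "step_arm", "body": {"targets": [[[0, 0, 0], [-0.5, 0, 0.1], 45], [[0, 0, 0], [0, 0, 0], 45]]}}

```text
time: 15.58
tool_pos: [0.5182, -0.0491, 0.1018]
tcp_rot: [-1.621, -1.234, -1.251]
wrist_force: [0.1, 1.2, -1.7]
width: 0.621
grip_force: 53.3
```

Call:
{"method": "step_arm", "body": {"targets": [[[0, 0, 0], [-0.5, 0, 0.1], 45], [[0, 0, 0], [0, 0, 0], 45], [[0, 0, 0], [0, 0, 0], 45]]}}

```text
time: 15.83
tool_pos: [0.5182, -0.0491, 0.1016]
tcp_rot: [-1.62, -1.234, -1.252]
wrist_force: [-0.1, -1.2, 1.4]
width: 0.616
grip_force: 53.4
```

Call:
{"method": "step_arm", "body": {"targets": [[[0, 0, 0], [0, 0, 0], 56], [[0, 0, 0], [0, 0, 0], 60], [[0, 0, 0], [0, 0, 0], 66], [[0, 0, 0], [0, 0, 0], 75], [[0, 0, 0], [0, 0, 0], 85]]}}

```text
time: 16.25
tool_pos: [0.5182, -0.0491, 0.101]
tcp_rot: [-1.622, -1.234, -1.251]
wrist_force: [0.6, 0.0, -0.4]
width: 0.985
grip_force: 0.0
```

Call:
{"method": "step_arm", "body": {"targets": [[[0, 0, 0], [0, 0, 0], 85], [[0, 0, 0], [0, 0, 0], 85], [[0, 0, 0], [0, 0, 0], 85]]}}

```text
time: 16.5
tool_pos: [0.5181, -0.0491, 0.101]
tcp_rot: [-1.622, -1.234, -1.251]
wrist_force: [-0.9, 0.1, 0.1]
width: 0.994
grip_force: 0.0
```

Run:
```python
from h import *
p,R=st()
out=[]
I=read_camera("wrist")[:,:,::-1];a=cv2.resize(I[100:400,180:460],(400,428))
I=read_camera("side")[:,:,::-1];b=cv2.resize(I[180:244,310:370],(400,428),interpolation=cv2.INTER_CUBIC)
cv2.imwrite("pics/rel.png",np.hstack([a,b]))
```

```text
t 16.5 q [-0.6458  0.5896  2.0823  1.1262  1.4998 -1.139 ] p [ 0.5181 -0.0491  0.101 ] F [-0.8597  0.0961  0.0683] w 0.9938516752117923 0.0
x [0.0652 0.2491 0.9663] y [ 0.9628 -0.27    0.0046] z [ 0.2621  0.9301 -0.2574]
```

View pics/rel.png

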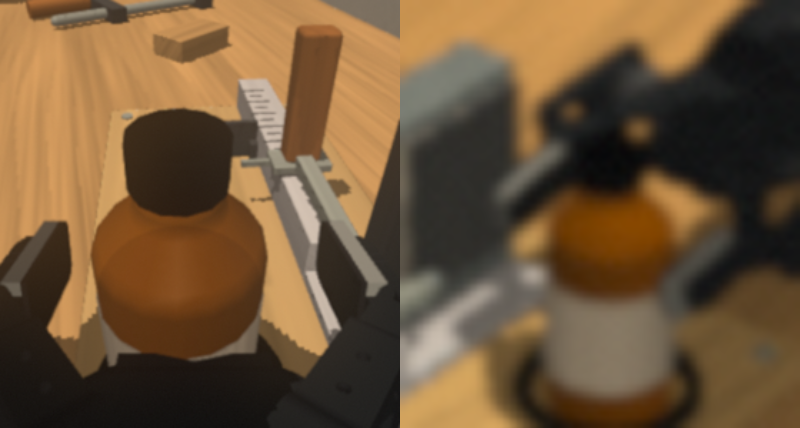

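The picture shows the bottle standing inside the ring, free between the open fingers, with the post and rail beyond it. Backing off.

Call:
{"method": "step_arm", "body": {"targets": [[[0, 0, 0], [0, 0, -10], 85], [[0, 0, 0], [0, 0, -25], 85], [[0, 0, 0], [0, 0, -30], 85], [[0, 0, 0], [0, 0, -30], 85], [[0, 0, 0], [10, 0, -30], 85]]}}

```text
time: 17.02
tool_pos: [0.4847, -0.1642, 0.1421]
tcp_rot: [-1.622, -1.232, -1.249]
wrist_force: [0.1, -0.4, -0.6]
width: 0.993
grip_force: 0.0
```

Call:
{"method": "step_arm", "body": {"targets": [[[0, 0, 0], [35, 0, -10], 85], [[0, 0, 0], [40, 0, 0], 85], [[0, 0, 0], [40, 0, 0], 85], [[0, 0, 0], [30, 0, 0], 85], [[0, 0, 0], [0, 0, 0], 85]]}}

```text
time: 17.43
tool_pos: [0.494, -0.1369, 0.292]
tcp_rot: [-1.621, -1.244, -1.257]
wrist_force: [0.5, -0.9, -0.1]
width: 0.995
grip_force: 0.0
```

Run:
```python
from h import *
p,R=st()
rays={}
for c in ["wrist","scene","side"]:
    read_camera(c)
    for q in ["handle","mark","seat","bottle_mid"]:
        for k in tip_of(c,q)[:1]:
            z={"seat":.012,"handle":.105,"mark":.042,"bottle_mid":.0745}[q];print(c,q,np.round(k["at"],1),round(k["score"],2),atz(c,k["at"],z)); rays.setdefault(q,[]).append((c,k["at"]))
for q in rays:
    if len(rays[q])>1: print("tri",q,*tri(rays[q]))
h=1.32
y=np.array([np.cos(h),np.sin(h),0]);z=np.array([0,0,-1.]);R1=np.c_[np.cross(y,z),y,z]
plan(np.array([.632,.098,.28]),R1)
```

```text
t 17.4333 q [-0.7931  0.3032  1.9938  1.0245  1.7558 -0.8631] p [ 0.494  -0.1369  0.292 ] F [ 0.4958 -0.8651 -0.1208] w 0.9954176434611901 0.0
x [0.0563 0.2539 0.9656] y [ 0.9629 -0.2695  0.0147] z [ 0.264   0.9289 -0.2597]
wrist handle [252.  360.3] 0.91 [0.6238 0.0927 0.105 ]
wrist mark [258.4 330. ] 0.77 [0.6021 0.1543 0.042 ]
wrist bottle_mid [348.2 307.2] 0.82 [ 0.5233 -0.0032  0.0745]
scene handle [178.4 339.5] 0.59 [0.6326 0.0853 0.105 ]
scene mark [177.  349.2] 0.54 [0.6094 0.16   0.042 ]
scene seat [197.5 294.9] 0.65 [ 0.5317 -0.0191  0.012 ]
scene bottle_mid [180.  294.9] 0.84 [ 0.5178 -0.0034  0.0745]
side handle [219.6 289.7] 0.76 [0.6247 0.1007 0.105 ]
side mark [253.5 283.2] 0.43 [0.6067 0.1635 0.042 ]
side seat [238.4 339. ] 0.75 [ 0.5318 -0.0022  0.012 ]
side bottle_mid [219.3 338.8] 0.67 [ 0.5343 -0.0045  0.0745]
tri handle [0.627  0.0943 0.0994] [0.003689207787151957, 0.004036785101804893, 0.002163368315384966]
tri mark [0.6066 0.1615 0.0385] [0.0030439993483517766, 0.001253775903508743, 0.0021771750988229667]
tri bottle_mid [ 0.5259 -0.0038  0.0784] [0.00233555706425128, 0.005150104405251731, 0.00715292585309586]
tri seat [ 0.5323 -0.0135  0.0062] [0.00505747909258214, 0.005057479092582094]
n 18 angle 1.964 row turn [ 0.0573 -0.0557 -0.0743] world dp [ 0.1392  0.234  -0.0054]
   row shift mm (shift,turn) [ 5.2531 13.5191  8.391 ] (turn,shift) [ 4.6557 14.3382  7.3152]
```

Call:
{"method": "step_arm", "body": {"targets": [[[0.057, -0.056, -0.074], [5, 14, 8], 85], [[0.057, -0.056, -0.074], [5, 14, 8], 85], [[0.057, -0.056, -0.074], [5, 14, 8], 85], [[0.057, -0.056, -0.074], [5, 14, 8], 85], [[0.057, -0.056, -0.074], [5, 14, 8], 85]]}}

```text
time: 18.6
tool_pos: [0.5669, -0.0984, 0.301]
tcp_rot: [-1.43, -1.868, -1.016]
wrist_force: [-0.1, 0.4, -0.7]
width: 0.995
grip_force: 0.0
```

Call:
{"method": "step_arm", "body": {"targets": [[[0.057, -0.056, -0.074], [5, 14, 8], 85], [[0.057, -0.056, -0.074], [5, 14, 8], 85], [[0.057, -0.056, -0.074], [5, 14, 8], 85], [[0.057, -0.056, -0.074], [5, 14, 8], 85], [[0.057, -0.056, -0.074], [5, 14, 8], 85]]}}

```text
time: 19.02
tool_pos: [0.618, -0.0321, 0.3107]
tcp_rot: [-1.126, -2.436, -0.693]
wrist_force: [-0.2, 0.1, -0.1]
width: 0.997
grip_force: 0.0
```

Call:
{"method": "step_arm", "body": {"targets": [[[0.057, -0.056, -0.074], [5, 14, 8], 85], [[0.057, -0.056, -0.074], [5, 14, 8], 85], [[0.057, -0.056, -0.074], [5, 14, 8], 85], [[0.057, -0.056, -0.074], [5, 14, 8], 85], [[0.057, -0.056, -0.074], [5, 14, 8], 85]]}}

```text
time: 19.43
tool_pos: [0.6413, 0.0482, 0.3019]
tcp_rot: [-0.707, -2.905, -0.282]
wrist_force: [0.6, -0.9, -0.2]
width: 0.996
grip_force: 0.0
```

Call:
{"method": "step_arm", "body": {"targets": [[[0.057, -0.056, -0.074], [5, 14, 8], 85], [[0.057, -0.056, -0.074], [5, 14, 8], 85], [[0.057, -0.056, -0.074], [5, 14, 8], 85], [[0, 0, 0], [0, 0, 0], 85], [[0, 0, 0], [0, 0, 0], 85]]}}

```text
time: 19.85
tool_pos: [0.6411, 0.0965, 0.2832]
tcp_rot: [0.401, 3.115, -0.001]
wrist_force: [0.1, 0.5, -0.3]
width: 0.992
grip_force: 0.0
```

```bash
cat > look.py <<'E'
from h import *
p,R=st()
I=read_camera("wrist");cv2.imwrite("pics/wdown.png",I[:,:,::-1])
for q in ["handle","mark","seat","bottle_mid"]:
    z={"seat":.012,"handle":.105,"mark":.042,"bottle_mid":.0745}[q]
    for k in tip_of("wrist",q)[:1]: print(q,np.round(k["at"],1),round(k["score"],2),atz("wrist",k["at"],z))
for q in ["mark","handle"]:
    for k in cut_out("wrist",q)[:1]: print(q,"ext",np.round(k["extent"],1),round(k["score"],2))
h=1.32
y=np.array([np.cos(h),np.sin(h),0]);z=np.array([0,0,-1.]);R1=np.c_[np.cross(y,z),y,z]
plan(np.array([.629,.097,.26]),R1)
E
python3 look.py
```

```text
t 19.85 q [ 0.1112  0.227   1.6881 -0.0005  1.2262 -1.2034] p [0.6411 0.0965 0.2832] F [ 0.1004  0.473  -0.2606] w 0.9924628450259169 0.0
x [-0.9674  0.2533 -0.0005] y [ 0.2533  0.9674 -0.0003] z [ 0.0004 -0.0005 -1.    ]
handle [182.4 311.5] 0.85 [0.6288 0.0945 0.105 ]
mark [131.9 364.6] 0.9 [0.6068 0.1552 0.042 ]
bottle_mid [ 96.8 175.5] 0.82 [ 0.5294 -0.0056  0.0745]
mark ext [352.8 117.1 371.6 155. ] 0.52
handle ext [126.2 135.7 323.3 207.6] 0.94
n 1 angle 0.01 row turn [-0.0001  0.0026 -0.01  ] world dp [-0.0135  0.0037 -0.0239]
   row shift mm (shift,turn) [14.0405  0.07   23.8789] (turn,shift) [13.9774  0.2087 23.9151]
```

Call:
{"method": "step_arm", "body": {"targets": [[[0, 0, 0], [6, -2, 25], 85], [[0, 0, 0], [5, -2, 30], 85], [[0, 0, 0], [0, 0, 30], 85], [[0, 0, 0], [0, 0, 20], 85], [[0, 0, 0], [0, 0, 0], 85]]}}

```text
time: 20.62
tool_pos: [0.6272, 0.0922, 0.1729]
tcp_rot: [-0.406, -3.108, 0.004]
wrist_force: [-1.8, 0.5, -1.0]
width: 0.996
grip_force: 0.0
```

```bash
python3 look.py
python3 - <<'E'
from h import *
p,R=st()
for q in ["handle"]:
  for c in ["scene","side"]:
    read_camera(c)
    for k in tip_of(c,q)[:1]: print(c,k["at"],k["score"],atz(c,k["at"],.105))
k=calibration("wrist");rv=cv2.Rodrigues(np.array(k["R"]))[0]
P=np.array([p+R@[0,0,d] for d in (.04,.054,.08,.12)]+[p+R@[-.011,0,.033],p+R@[.011,0,.033]])
print("tool axis px",cv2.projectPoints(P,rv,np.array(k["t"]),np.array(k["camera_matrix"]),np.array(k["dist_coeffs"]))[0].reshape(-1,2))
print("cam in tool",R.T@(-np.array(k["R"]).T@np.array(k["t"]).ravel()-p))
I=read_camera("wrist")
# coarse colour map of image: B dark, O orange-brown post
h=cv2.cvtColor(I,cv2.COLOR_RGB2HSV)
for r in range(100,400,12): print(r,"".join("#" if h[r,c,2]<50 else "W" if h[r,c,1]<50 else "o" if h[r,c,1]>165 else "." for c in range(160,480,4)))
E
```

```text
t 20.6167 q [ 0.1072  0.2997  1.8126 -0.0012  1.0372 -1.203 ] p [0.6272 0.0922 0.1729] F [-1.767   0.5243 -0.9884] w 0.9956308795127355 0.0
x [-0.9663  0.2572  0.007 ] y [ 0.2571  0.9664 -0.0038] z [-0.0078 -0.0018 -1.    ]
handle [258.6 322.5] 0.67 [0.6341 0.0959 0.105 ]
mark [168.  400.6] 0.8 [0.6149 0.1598 0.042 ]
seat [170.1 399.7] 0.65 [0.6257 0.1661 0.012 ]
bottle_mid [115.5 100.9] 0.92 [ 0.5326 -0.0083  0.0745]
mark ext [381.2 138.7 405.8 194.9] 0.93
handle ext [ 17.4 167.  345.9 304. ] 0.68
n 3 angle 0.01 row turn [ 0.0004  0.0021 -0.0026] world dp [-0.0032  0.0034  0.0789]
   row shift mm (shift,turn) [  1.2002   0.8618 -26.307 ] (turn,shift) [  1.2528   0.8552 -26.3048]
t 20.9667 q [ 0.1085  0.2933  1.804  -0.0014  1.038  -1.203 ] p [0.6322 0.0936 0.1811] F [-0.5314  0.2611  0.7746] w 0.9939330355747296 0.0
x [-0.9667  0.2558 -0.0062] y [0.2558 0.9667 0.0011] z [ 0.0063 -0.0005 -1.    ]
scene [174.9, 339.3] 0.66 [0.6212 0.096  0.105 ]
side [221.1, 290.3] 0.62 [0.6194 0.1058 0.105 ]
tool axis px [[315.5719 294.5326]
 [315.6055 276.8479]
 [315.6533 251.5135]
 [315.704  224.54
[... 1509 characters left out ...]
.########...##......
304 #######WW#######..............................................#######...#######.
316 ###############.................................................################
328 #############....................................................###############
340 ###############................................................#################
352 #################.........###########....############........###################
364 ###################..#####################################.#####################
376 o############################################################################...
388 oo##########################################################################....
```

Call:
{"method": "step_arm", "body": {"targets": [[[0, 0, 0], [3, 3, 10], 85], [[0, 0, 0], [0, 0, 12], 85], [[0, 0, 0], [0, 0, 0], 60], [[0, 0, 0], [0, 0, 0], 35], [[0, 0, 0], [0, 0, 0], 22]], "grip_force": 40}}

```text
time: 21.63
tool_pos: [0.6281, 0.0972, 0.1558]
tcp_rot: [0.405, 3.114, -0.002]
wrist_force: [0.3, -0.4, -0.1]
width: 0.599
grip_force: 0.0
```

Call:
{"method": "step_arm", "body": {"targets": [[[0, 0, 0], [0, 0, 0], 12], [[0, 0, 0], [0, 0, 0], 8], [[0, 0, 0], [0, 0, 0], 8], [[0, 0, 0], [0, 0, 0], 8], [[0, 0, 0], [0, 0, 0], 8]], "grip_force": 70}}

```text
time: 22.05
tool_pos: [0.6288, 0.0966, 0.1573]
tcp_rot: [0.402, 3.113, -0.003]
wrist_force: [-1.2, -3.2, 3.1]
width: 0.186
grip_force: 68.2
```

Call:
{"method": "step_arm", "body": {"targets": [[[0, 0, 0], [0, 0, 0], 8], [[0, 0, 0], [0, 0, 0], 8], [[0, 0, 0], [0, 0, 0], 8]]}}

```text
time: 22.3
tool_pos: [0.6289, 0.097, 0.1573]
tcp_rot: [0.404, 3.112, -0.001]
wrist_force: [-1.6, -2.3, 4.8]
width: 0.185
grip_force: 69.2
```

```bash
cat > mk.py <<'E'
from h import *
p,R=st()
I=read_camera("wrist")
for q in ["mark","handle"]:
    for k in cut_out("wrist",q)[:1]: print(q,"ext",np.round(k["extent"],1),round(k["score"],2))
    for k in tip_of("wrist",q)[:1]: print(q,np.round(k["at"],1),round(k["score"],2),atz("wrist",k["at"],{"mark":.042,"handle":.105}[q]), "tool",R.T@(atz("wrist",k["at"],.042)-p))
h=cv2.cvtColor(I,cv2.COLOR_RGB2HSV)
for r in range(120,330,8): print(r,"".join("#" if h[r,c,2]<60 else "W" if h[r,c,1]<50 else "o" if h[r,c,1]>165 else "." for c in range(240,440,2)))
E
python3 mk.py
```

```text
t 22.3 q [ 0.1146  0.3152  1.8244 -0.002   0.999  -1.1972] p [0.6289 0.097  0.1573] F [-1.5718 -2.3183  4.7766] w 0.18473670411780863 69.15158377960324
x [-0.9669  0.2551 -0.0034] y [ 0.2551  0.9669 -0.0005] z [ 0.0032 -0.0013 -1.    ]
mark ext [377.8 135.2 402.5 200.8] 0.75
mark [170.1 397.7] 0.74 [0.6069 0.1566 0.042 ] tool [0.0368 0.0521 0.1151]
handle ext [  0.6 168.3 340.1 325.6] 0.63
handle [109.4 140.2] 0.73 [0.5396 0.0489 0.105 ] tool [ 0.0741 -0.105   0.1151]
120 ....................................................................................................
128 ....................................................................................................
136 ....................................................................................................
144 ....................................................................................................
152 ..........................................................................###.......................
160 ..........................................................................####....................
[... 1507 characters left out ...]
oooooooooooooooo.###WWWW#########.....................................
288 ..........##################ooooooooooooooooooo####################.............######..............
296 .###########################ooooooooooooooooooo###############################################......
304 #############################ooooooooooooooooooo####################################################
312 #############################ooooooooooooooooooo####################################################
320 #############################..oooooooooooooooo#####################################################
328 ##########################........................##################################################
```

Post gripped (15.7 mm, centred at column 315). Pulling most of the way, then checking the clip against the tool-plane column 315.6.

Call:
{"method": "step_arm", "body": {"targets": [[[0, 0, 0], [0, 5, 0], 8], [[0, 0, 0], [0, 10, 0], 8], [[0, 0, 0], [0, 12, 0], 8], [[0, 0, 0], [0, 12, 0], 8], [[0, 0, 0], [0, 7, 0], 8]]}}

```text
time: 22.97
tool_pos: [0.6377, 0.1424, 0.1572]
tcp_rot: [-0.404, -3.111, 0.003]
wrist_force: [-14.4, -4.8, 13.9]
width: 0.185
grip_force: 70.0
```

Call:
{"method": "step_arm", "body": {"targets": [[[0, 0, 0], [0, 0, 0], 8], [[0, 0, 0], [0, 0, 0], 8], [[0, 0, 0], [0, 0, 0], 8]]}}

```text
time: 23.22
tool_pos: [0.6377, 0.1421, 0.1572]
tcp_rot: [-0.403, -3.112, 0.003]
wrist_force: [-12.9, -4.0, 12.9]
width: 0.181
grip_force: 69.7
```

```bash
python3 mk.py
```

```text
t 23.2167 q [ 0.1813  0.3475  1.7811 -0.0006  1.0173 -1.1314] p [0.6377 0.1421 0.1572] F [-12.8927  -4.0098  12.869 ] w 0.1806908239194912 69.71308004111052
x [-0.9669  0.2549  0.0037] y [ 0.2549  0.967  -0.0023] z [-0.0042 -0.0013 -1.    ]
mark ext [317.9 144.9 338.3 206.8] 0.95
mark [175.4 325.9] 0.81 [0.6066 0.1567 0.042 ] tool [0.0334 0.0066 0.1153]
handle ext [  1.5 169.9 336.5 323. ] 0.9
120 ....................................................................................................
128 ....................................................................................................
136 ....................................................................................................
144 ....................................................................................................
152 ..........................................##........................................................
160 ..........................................##........................................................
168 ..........................................###........................
[... 1431 characters left out ...]
ooooooooooooooooo###WWW##########.....................................
288 ..........##################ooooooooooooooooooo####################............########.............
296 .###########################ooooooooooooooooooo################################################.....
304 #############################ooooooooooooooooooo####################################################
312 #############################ooooooooooooooooooo####################################################
320 #############################.ooooooooooooooooo#####################################################
328 ##########################........................##################################################
```

Call:
{"method": "step_arm", "body": {"targets": [[[0, 0, -0.02], [1, 1, -1], 8], [[0, 0, -0.02], [1, 2, -1], 8], [[0, 0, -0.01], [1, 2, 0], 8], [[0, 0, 0], [0, 0, 0], 8], [[0, 0, 0], [0, 0, 0], 8]]}}

```text
time: 23.88
tool_pos: [0.6378, 0.1464, 0.1573]
tcp_rot: [0.329, 3.124, -0.003]
wrist_force: [-0.6, -5.8, -0.7]
width: 0.182
grip_force: 68.8
```

```bash
cat >> mk.py <<'E'
print("torque",read_state()["torque"])
v=h[:,:,2].astype(int)
def sub(r,a,b,s):
    row=v[r-1:r+2,a:b].mean(0);return None
for r in range(150,190,6):
    row=v[r-1:r+2,290:370].mean(0);bg=np.median(row);w=np.clip(bg-25-row,0,None);print(r,(w*np.arange(290,370)).sum()/max(w.sum(),1e-6),w.sum().round())
for r in range(284,318,6):
    s=h[r-1:r+2,280:352,1].mean(0)>150;vv=v[r-1:r+2,280:352].mean(0)>60
    x=np.nonzero(s&vv)[0]+280;print(r,x.min(),x.max(),(x.min()+x.max())/2)
E
python3 mk.py
```

```text
t 23.8833 q [ 0.1884  0.3474  1.7811 -0.0024  1.0134 -1.1713] p [0.6378 0.1464 0.1573] F [-0.602  -5.8439 -0.6781] w 0.18168611269557994 68.75717997550964
x [-0.9781  0.2083 -0.0005] y [ 0.2083  0.9781 -0.002 ] z [ 0.0001 -0.0021 -1.    ]
mark ext [315.8 143.1 335.1 201.6] 0.78
mark [178.4 325.2] 0.74 [0.6083 0.1587 0.042 ] tool [0.0314 0.0062 0.1153]
handle ext [  0.6 171.2 339.1 327.4] 0.73
handle [273.3 315.8] 0.59 [0.637  0.1466 0.105 ] tool [-0.037   0.0002  0.1153]
120 ....................................................................................................
128 ....................................................................................................
136 ....................................................................................................
144 ....................................................................................................
152 ........................................###.........................................................
160 ........................................###....................................................
[... 1847 characters left out ...]
################################################
312 #############################ooooooooooooooooooo####################################################
320 #############################oooooooooooooooooo#####################################################
328 ##########################........................##################################################
torque [-0.7559  0.0313  0.3118]
150 321.679262672811 181.0
156 321.8874296435272 178.0
162 322.07370517928285 167.0
168 322.3048065650645 142.0
174 322.4709821428571 149.0
180 322.25765765765766 185.0
186 323.711155378486 335.0
284 296 333 314.5
290 296 333 314.5
296 297 333 315.0
302 297 333 315.0
308 297 333 315.0
314 297 333 315.0
```

Call:
{"method": "step_arm", "body": {"targets": [[[0, 0, -0.01], [0, 2, 0], 8], [[0, 0, -0.01], [0, 2, 0], 8], [[0, 0, 0], [0, 1, 0], 8], [[0, 0, 0], [0, 0, 0], 8], [[0, 0, 0], [0, 0, 0], 8]]}}

```text
time: 24.55
tool_pos: [0.6385, 0.1512, 0.1573]
tcp_rot: [-0.299, -3.127, 0.003]
wrist_force: [-2.1, -6.0, 0.3]
width: 0.18
grip_force: 68.0
```

```bash
python3 mk.py
```

```text
t 24.55 q [ 0.1953  0.3508  1.7764 -0.0021  1.0155 -1.1835] p [0.6385 0.1512 0.1573] F [-2.0851 -5.9907  0.3333] w 0.1795955543683328 68.04046511650085
x [-0.9818  0.1898  0.0004] y [ 0.1898  0.9818 -0.0021] z [-0.0008 -0.002  -1.    ]
mark ext [303.4 146.8 327.8 200.6] 0.72
mark [178.3 314.3] 0.6 [0.6074 0.1562 0.042 ] tool [ 0.0315 -0.0007  0.1153]
handle ext [  0.1 167.8 337.2 325.4] 0.78
handle [272.1 313.3] 0.82 [0.6368 0.1504 0.105 ] tool [-0.036  -0.0016  0.1153]
120 ....................................................................................................
128 ....................................................................................................
136 ....................................................................................................
144 ....................................................................................................
152 .....................................###............................................................
160 .....................................###........................................................
[... 1848 characters left out ...]
##############################################
312 #############################oooooooooooooooooo#####################################################
320 #############################oooooooooooooooooo#####################################################
328 ##########################........................##################################################
torque [-0.7563  0.1041 -0.0559]
150 315.58994197292066 172.0
156 315.71401151631477 174.0
162 315.6963906581741 157.0
168 315.74396135265704 138.0
174 317.88888888888886 24.0
180 317.5932203389831 39.0
186 317.68852459016387 61.0
284 297 333 315.0
290 297 333 315.0
296 297 333 315.0
302 297 333 315.0
308 297 333 315.0
314 297 333 315.0
```

Run:
```python
from h import *
u=np.array([.184,.983])
rays={}
for c in ["scene","side"]:
    read_camera(c)
    for q in ["handle","mark","bottle_mid","tin","sander"]:
        for k in tip_of(c,q)[:1]: rays.setdefault(q,[]).append((c,k["at"]))
P={q:tri(v)[0] for q,v in rays.items() if len(v)>1}
print(P)
if "mark" in P: print("mark-handle along slide mm",1000*u@(P["mark"]-P["handle"])[:2], "vs TCP",1000*u@(P["mark"][:2]-np.array(read_state()["tool_pos"])[:2]))
```

```text
{'handle': array([0.6352, 0.1461, 0.0968]), 'mark': array([ 0.7473, -0.0704, -0.1469]), 'bottle_mid': array([0.5219, 0.003 , 0.0785]), 'tin': array([ 0.4837, -0.3186,  0.0074]), 'sander': array([ 0.7881, -0.1468,  0.0028])}
mark-handle along slide mm -192.10461166711636 vs TCP -197.6583899292503
```

Run:
```python
from h import *
a=np.radians(79.4);uy=np.array([np.cos(a),np.sin(a),0]);ux=np.array([np.sin(a),-np.cos(a),0])
post=np.array([.6289,.097,.127]);clip=np.array([.6385,.1512,.042])-.031*ux
for c,b in {"side":(262,200,304,272),"scene":(328,160,372,196)}.items():
    k=calibration(c);pj=lambda P:cv2.projectPoints(np.array(P),cv2.Rodrigues(np.array(k["R"]))[0],np.array(k["t"]),np.array(k["camera_matrix"]),np.array(k["dist_coeffs"]))[0].reshape(-1,2).round(1)
    print(c,"post top centre, corners\n",pj([post]+[post+sx*.011*ux+sy*.008*uy for sx in(-1,1) for sy in (-1,1)]).tolist())
    print("clip top centre, ends, bottom ends\n",pj([clip,clip-.018*ux,clip+.018*ux,clip-.018*ux-[0,0,.03],clip+.018*ux-[0,0,.03]]).tolist())
    h=cv2.cvtColor(cv2.imread(f"pics/{c}0.png"),cv2.COLOR_BGR2HSV);x0,y0,x1,y1=b
    for r in range(y0,y1): print(r,"".join("#" if h[r,q,2]<75 else "W" if h[r,q,1]<45 else "o" if h[r,q,1]>165 else "." for q in range(x0,x1)))
    print("x0",x0)
```

```text
side post top centre, corners
 [[288.7, 211.5], [293.9, 211.7], [289.6, 214.2], [287.9, 208.8], [283.6, 211.3]]
clip top centre, ends, bottom ends
 [[284.2, 252.0], [289.1, 254.7], [279.4, 249.2], [289.8, 263.8], [280.1, 258.2]]
200 .................oooooooooooooooo...WWWWWW
201 .................oooooooooooooooo..##WWWWW
202 .................ooooooooooooooooo.####WWW
203 .................ooooooooooooooooo..#####W
204 ......................oooooooooooo..######
205 ............................ooooo...######
206 ....................................######
207 .....................................#####
208 .....................................#####
209 .....................................#####
210 .....................................#####
211 .........................ooooo.......#####
212 ........................ooooooo......#####
213 ........................oooooooo.....#####
214 ........................ooooooooo....#####
215 ........................oooooooo.....#####
216 ........................oooooooo.....#####
217 ........................oooooooo.....#####
218 .....................
[... 3820 characters left out ...]
WWWWWWW
182 ..........#####....WWWWWWWWWWWWWWWWWWWWWWWW.
183 ..........#####....WWWWWWWWWWWWWWWWWWWWWWW..
184 ..........#####...WWWWWWWWWWWWWWWWWWWWW.....
185 .........######.WWWWWWWWWWWWWWWWWWWWW.......
186 .........#####..WWWWWWWWWWWWWWWWWWWW........
187 ........W..####.WWWWWWWWWWWWWWWWW...........
188 ........WW..###.WWWWWWWWWWWWWWW.............
189 ......WWWW..o##.WWWWWWWWWWWWW...............
190 W...WWWWWW...###WWWWWWWWWWW.................
191 WWWWWWWWWWWWWWW##WWWWWWWW...................
192 ##WWWWWWWWWWWWW###WWWWW.....................
193 ##WWWWWWWWWWWWW#WWWWW.......................
194 ###WWWWWWWWWWWWWWWW.........................
195 ##WWWWWWWWWWWWWWW...........................
x0 328
```

The side picture agrees too: post and clip project with the same small offset, under 2 mm relative. So the post is at the mark and held; handing in.

```bash
python3 -c "
from h import *
st(); print(finish_job())"
```

```text
t 25.4 q [ 0.1951  0.3508  1.7764 -0.0021  1.0155 -1.1835] p [0.6385 0.1511 0.1573] F [-3.1198 -5.506   0.847 ] w 0.17575275634055415 68.04349064826965
x [-0.9818  0.1899  0.0003] y [ 0.1899  0.9818 -0.0021] z [-0.0007 -0.002  -1.    ]
the job is handed in; nothing more can be done
None
```

I turned the bottle upside down, stood it upright in the ring and let go of it, then pulled the shutter about 55 mm to the mark and handed the job in at 25.4 s still holding the post; no verdict was returned.

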